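Put four mixed-up cryovials back into their own cold blocks

TASK

Before loading the canes, someone has stood the four cryovials in one another's cold blocks: exchange them until every vial stands upright, fully down in the well of the block whose clip and goblet have the colour of its cap. The vials are cold samples: they may stand only in a cold block, never on the bench, so use the bare spare block as the parking place, and leave it empty at the end. Do not tip a vial over, push the blocks out of place or disturb the amber bottle.

Things in the scene. Friction and masses are not known exactly. Their poses are not given: they have to be found in the camera images.
- vial_red: cryovial with a red screw cap, upright: 47 mm tall, white 12.5 mm body, cap 14.5 mm across over its top 14 mm; 16 g or so, flat foot. Origin: centre of its foot, z up along the vial. Its turn about z does not matter.
- block_red: red cold block: as block_spare (same size, well, origin, axes, 0.45 kg, loose), plus a red plastic clip over its front edge (x = -33 to -20 mm, top at z = 34.5 mm) and an open red goblet (cup 14 mm across, rim at z = 59 mm) fixed upright in it, axis at x = +38 mm, y = 0: fingers that close along the block's y clear it. At the start a vial of another colour stands in its well.
- vial_yellow: cryovial with a yellow screw cap, upright: 47 mm tall, white 12.5 mm body, cap 14.5 mm across over its top 14 mm; 16 g or so, flat foot. Origin: centre of its foot, z up along the vial. Its turn about z does not matter.
- block_yellow: yellow cold block: as block_spare (same size, well, origin, axes, 0.45 kg, loose), plus a yellow plastic clip over its front edge (x = -33 to -20 mm, top at z = 34.5 mm) and an open yellow goblet (cup 14 mm across, rim at z = 44 mm) fixed upright in it, axis at x = +38 mm, y = 0: fingers that close along the block's y clear it. At the start a vial of another colour stands in its well.
- vial_blue: cryovial with a blue screw cap, upright: 47 mm tall, white 12.5 mm body, cap 14.5 mm across over its top 14 mm; 16 g or so, flat foot. Origin: centre of its foot, z up along the vial. Its turn about z does not matter.
- block_blue: blue cold block: as block_spare (same size, well, origin, axes, 0.45 kg, loose), plus a blue plastic clip over its front edge (x = -33 to -20 mm, top at z = 34.5 mm) and an open blue goblet (cup 14 mm across, rim at z = 44 mm) fixed upright in it, axis at x = +38 mm, y = 0: fingers that close along the block's y clear it. At the start a vial of another colour stands in its well.
- vial_green: cryovial with a green screw cap, upright: 47 mm tall, white 12.5 mm body, cap 14.5 mm across over its top 14 mm; 16 g or so, flat foot. Origin: centre of its foot, z up along the vial. Its turn about z does not matter.
- block_green: green cold block: as block_spare (same size, well, origin, axes, 0.45 kg, loose), plus a green plastic clip over its front edge (x = -33 to -20 mm, top at z = 34.5 mm) and an open green goblet (cup 14 mm across, rim at z = 59 mm) fixed upright in it, axis at x = +38 mm, y = 0: fingers that close along the block's y clear it. At the start a vial of another colour stands in its well.
- block_spare: spare cold block, bare aluminium, empty, loose: x = -32 to +58, y = -26 to +26 mm, top at z = 33 mm. Origin: on the bench below the axis of its vial well; x from the well towards the goblet seat (here only a black disc), z up. Well: bore 20 mm, floor at z = 9 mm, mouth countersunk to 28 mm across. A seated vial reaches from z = 9 to 56 mm.
- amber_bottle: bystander: amber bottle with blue cap, 52 mm across, 104 mm tall, standing right of the work. Origin: centre of its underside.

How it is judged:
By the outcome, as a careful person would: the job done as asked, in the order asked, and still so for the second after the job is handed in, with the robot touching nothing.
It also fails if it takes over 122 s, if anything falls off the work surface, if the arm or the gripper's body presses on something with over 40 N, if the wrist force passes 120 N, or if a joint passes its speed limit or range.

ROBOT

A 6-joint arm with a two-finger parallel gripper is mounted at the origin on a cart in front of the work surface, level with it; the furniture and walls round the work are solid. World frame = base frame: x ahead of the robot, y to its left, z up, the work surface at z = 0. Lengths are in m, angles in rad, forces in N, time in s.
With the tool pointing down it reaches from about 0.275 to 0.725 m from the base axis. Payload 5.6 kg.
Tool frame: the origin (TCP) lies between the finger pads; the fingertips stand 19 mm ahead of it and the grasp point (between the pads) is the TCP; z points along the fingers, y is the line along which they close (so a half turn about z gives the same grasp; the last joint's range is limited). The gripper opens to 85 mm and grips with 20 to 120 N. Pads are 22 mm wide; open, the fingers measure 114 mm over their backs; the gripper's body (76 mm by 85 mm) begins 54 mm behind the grasp point. The pads swing forward as they close: fully open they stand 13 mm farther back than shut.
Start: joints at [-0.866, 0.255, 0.108, 0, -1.424, -0.285], TCP at [0.224, -0.502, 0.25] pointing down, gripper open.
Joint ranges: [-2.95, 2.95], [-1.21, 1.97], [-1.09, 1.5], [-2.87, 1.71], [-2.94, -0.07], [-3.05, 3.05]. Speed limits (rad/s): [2.57, 2.57, 3.14, 3.14, 3.14, 3.14].

INTERFACE

Orientations are given as a unit quaternion [x, y, z, w].
In Python, from station import ctrl, camrig gives the robot as it stands (ctrl), with the cameras (camrig).
- The arm moves only by the tool shift_gripper, called as name(argument=value, ...) on one line, values as JSON. Schema: {"type":"object","properties":{"motion":{"type":"array","items":{"type":"array","items":{"type":"array","items":{"type":"number"},"minItems":5,"maxItems":5},"minItems":1,"maxItems":8},"minItems":1,"maxItems":1},"clamp_n":{"type":"number"},"only":{"type":"string"},"quiet":{"type":"boolean"},"lines":{"type":"string"}},"required":["motion"],"additionalProperties":false}. motion is a list that holds a single list of rows (three levels of brackets), with 1 to 8 rows, each of 5 numbers: the opening from 0.0 (shut) to 1.0 (fully open), then dx, dy, dz in shares of 600 mm (1.0 is 600 mm), then a turn about the tool's z in normalised numbers (1 is pi rad); each row shifts and turns the commanded pose from where the row before left it, along the tool's axes as they then stand; what a row does not reach is not made up. A row lasts 1/8 s, in which the tool goes at most 0.0625 m and 0.188 rad, less where a joint would pass 70% of its speed; a pose out of reach is approached as far as the arm can. The fingers move at their own pace and stop on an object; clamp_n is the grip in N (left out, the last holds). Time passes only in rows, so rows that do not move let the fingers close. The tool returns the time, the measured TCP pose, the force, the opening and the grip force at its end. only (a regular expression) keeps the lines of the reply that match it, lines (a string "A,B") keeps lines A to B, and quiet returns only ok. A shift or turn number past 1, either way, is cut back to 1. Input that does not fit is refused with a message, and nothing moves.
- ctrl.state(): the state, without advancing time (a new reading comes with each control period).
- camrig.capture(name): name is "side" or "top"; returns the picture (400x640x3 uint8, red, green, blue); there is no depth.
- camrig.get_calibration(name): a dict with "fx", "fy", "cx", "cy" (pixels), "T" (4x4, takes a point from camera to world coordinates). Camera axes: x right, y down, z forward; pixel columns grow to the right and rows downward; lengths in m; the calibration is good to about 2 mm. A picture is of the moment at which its call begins. get_calibration takes no time and is no camera call.
- ctrl.sign_off(): hands the job in; it is judged then, once.
The state is a dict: "time_s": time; "joint_pos": joint angles; "joint_vel": joint speeds; "tau": joint torques, N m; "ee_pos": TCP position; "orientation": TCP orientation; "contact_force": force on the tool from outside, world axes, zero at the start; "ft_torque": the same for the moment, N m; "grip_width": opening from 0.0 (shut) to 1.0 (fully open); "finger_force": force on a finger pad.
Only numpy, scipy, OpenCV 4.12 (cv2) and the standard library are available. Lean on these libraries where they do the work, as an engineer would, in place of code of your own. Each camera call takes 0.05 s, during which the arm holds its last target. There are 200 camera calls.

## Working session

There is one attempt and no reset: what is moved stays moved. The work goes in short steps, Python scripts to look and compute and a tool call to move; the robot and the scene stay as the last step left them, time stands still between calls to the robot, and variables do not carry over. Pictures are saved under pics/ and viewed, at most 14 in all, crops included, and the job is handed in when it is done.

```bash
ls; mkdir -p pics; python3 - <<'E'
from station import ctrl, camrig
import cv2,numpy as np
for n in("side","top"):
    im=camrig.capture(n);cv2.imwrite(f"pics/{n}0.png",im[:,:,::-1]);c=camrig.get_calibration(n);print(n,c["fx"],c["fy"],c["cx"],c["cy"]);print(np.round(c["T"],3))
s=ctrl.state();print(s["time_s"],s["ee_pos"],s["orientation"],s["contact_force"])
E
```

```text
pics
station.py
side 481.9698303146156 481.9698303146156 310.5381769784368 202.9618910314798
[[-0.844 -0.279  0.458 -0.044]
 [-0.536  0.475 -0.698  0.851]
 [-0.023 -0.835 -0.55   0.76 ]
 [ 0.     0.     0.     1.   ]]
top 364.6138441276879 364.6138441276879 317.2937316857728 201.71147097015347
[[-0.016 -0.981  0.194  0.374]
 [-1.     0.02   0.016 -0.06 ]
 [-0.02  -0.194 -0.981  0.945]
 [ 0.     0.     0.     1.   ]]
0.1 [ 0.22405438 -0.50185473  0.24949771] [-2.08348487e-01  9.78054297e-01  8.10487958e-04 -2.08492296e-04] [ 0.41824812 -0.20792125  0.47241894]
```

View pics/side0.png

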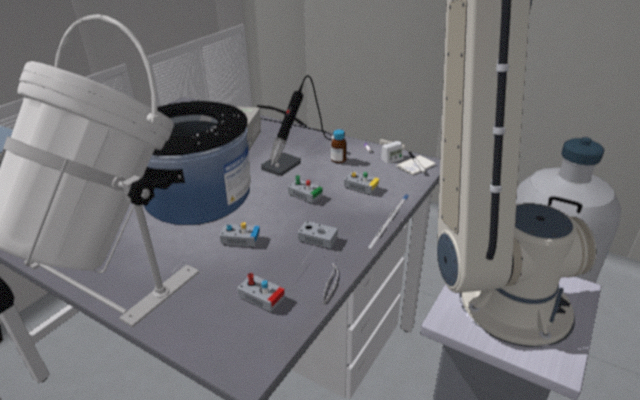

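View pics/top0.png

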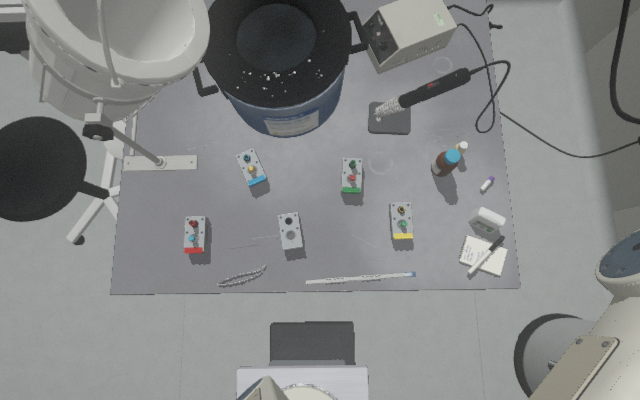

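The top view shows the red block (195,235) holding the blue vial, blue (250,168) holding yellow, green (352,175) holding red and yellow (402,220) holding green. The spare at (290,230) is empty. I'll enlarge both views to measure.

```bash
python3 - <<'E'
import cv2,numpy as np
t=cv2.imread("pics/top0.png");s=cv2.imread("pics/side0.png")
bl=[(175,205),(230,140),(332,145),(382,192),(270,200)]
sl=[(233,265),(215,212),(283,168),(338,162),(293,212)]
g=lambda im,p,w,h,k:cv2.resize(im[p[1]:p[1]+h,p[0]:p[0]+w],None,fx=k,fy=k,interpolation=cv2.INTER_CUBIC)
top=np.hstack([g(t,p,40,55,4) for p in bl]); side=np.hstack([g(s,p,53,50,3) for p in sl])
cv2.imwrite("pics/c0.png",np.vstack([top,cv2.resize(side,(800,150*800//795))]))
E
```

```text
(no output)
```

View pics/c0.png

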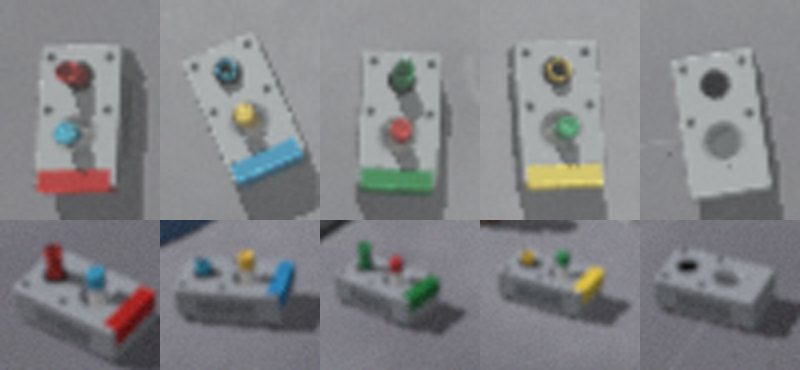

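The crops confirm the assignment: red←blue vial, blue←yellow, green←red, yellow←green, spare empty. The clips mark the near ends (-x). Next I measure block rectangles and caps.

```bash
cat >m.py <<'E'
from station import ctrl, camrig
import cv2,numpy as np
C={n:camrig.get_calibration(n) for n in("side","top")}
def ray(n,p):
    c=C[n];d=np.array([(p[0]-c["cx"])/c["fx"],(p[1]-c["cy"])/c["fy"],1]);T=np.array(c["T"]);return T[:3,3],T[:3,:3]@d
def onz(n,p,z):
    o,d=ray(n,p);return o+d*(z-o[2])/d[2]
def tri(a,b):
    A=[];B=[];
    for n,p in(("top",a),("side",b)):
        o,d=ray(n,p);d=d/np.linalg.norm(d);P=np.eye(3)-np.outer(d,d);A.append(P);B.append(P@o)
    x=np.linalg.solve(A[0]+A[1],B[0]+B[1]);return x,np.linalg.norm(A[0]@x-B[0]),
def proj(n,X):
    c=C[n];T=np.linalg.inv(c["T"]);q=T[:3,:3]@np.array(X)+T[:3,3];return c["fx"]*q[0]/q[2]+c["cx"],c["fy"]*q[1]/q[2]+c["cy"]
HUE={"red":[(0,8),(172,180)],"yellow":[(18,34)],"blue":[(92,112)],"green":[(55,88)]}
def mask(im,col):
    h=cv2.cvtColor(im,cv2.COLOR_RGB2HSV);m=np.zeros(h.shape[:2],np.uint8)
    for a,b in HUE[col]: m|=cv2.inRange(h,(a,85,50),(b,255,255))
    return m
def blobs(im,col,box,amin=6):
    x,y,w,h=box;m=np.zeros(im.shape[:2],np.uint8);m[y:y+h,x:x+w]=mask(im,col)[y:y+h,x:x+w]
    k,l,s,c=cv2.connectedComponentsWithStats(m);return [(tuple(np.round(c[i],1)),int(s[i,4])) for i in range(1,k) if s[i,4]>=amin]
E
python3 - <<'E'
from m import *
t=cv2.imread("pics/top0.png")[:,:,::-1].copy();s=cv2.imread("pics/side0.png")[:,:,::-1].copy()
N=["red","blue","green","yellow","spare"];V=["blue","yellow","red","green"]
bl=[(175,205),(230,140),(332,145),(382,192),(270,200)];sl=[(233,265),(215,212),(283,168),(338,162),(293,212)]
for i,n in enumerate(N):
    b=(*bl[i],40,55);bs=(*sl[i],53,50)
    if i<4: print(n,"vial",V[i],"top",blobs(t,V[i],b),"side",blobs(s,V[i],bs)); print("   own top",blobs(t,n,b),"side",blobs(s,n,bs))
    x,y,w,h=b;g=cv2.cvtColor(t,cv2.COLOR_RGB2GRAY)[y:y+h,x:x+w]
    m=(g>138).astype(np.uint8)
    if i<4:m|=mask(t,n)[y:y+h,x:x+w]//255
    m=cv2.morphologyEx(m,cv2.MORPH_OPEN,np.ones((3,3)))
    cs,_=cv2.findContours(m,cv2.RETR_EXTERNAL,cv2.CHAIN_APPROX_NONE);c=max(cs,key=cv2.contourArea)[:,0]+[x,y]
    W=np.array([onz("top",p,.033)[:2] for p in c],np.float32)*1000
    (cx,cy),sz,a=cv2.minAreaRect(W)
    print("   rect",np.round([cx,cy,*sz,a],1), "bg",int(np.median(g[0])))
E
```

```text
red vial blue top [((np.float64(191.3), np.float64(238.0)), 24)] side [((np.float64(264.1), np.float64(283.6)), 45)]
   own top [((np.float64(192.7), np.float64(223.1)), 29), ((np.float64(192.8), np.float64(250.1)), 99)] side [((np.float64(250.5), np.float64(278.6)), 58), ((np.float64(276.1), np.float64(295.7)), 167)]
   rect [4.772e+02 2.683e+02 9.390e+01 5.250e+01 1.000e-01] bg 135
blue vial yellow top [((np.float64(250.9), np.float64(168.2)), 22)] side [((np.float64(243.1), np.float64(224.9)), 30)]
   own top [((np.float64(245.8), np.float64(157.9)), 9), ((np.float64(256.4), np.float64(180.2)), 107)] side [((np.float64(220.3), np.float64(214.2)), 70), ((np.float64(228.9), np.float64(227.4)), 27), ((np.float64(254.9), np.float64(232.0)), 84)]
   rect [6.524e+02 1.309e+02 1.483e+02 1.037e+02 5.000e-01] bg 154
green vial red top [((np.float64(352.0), np.float64(177.1)), 22)] side [((np.float64(307.6), np.float64(182.1)), 19)]
   own top [((np.float64(351.0), np.float64(189.9)), 83)] side [((np.float64(297.2), np.float64(179.6)), 25), ((np.float64(316.4), np.float64(191.4)), 65)]
   rect [ 632.  -135.8  102.2  145.    88.6] bg 152
yellow vial green top [((np.float64(403.6), np.float64(223.2)), 19)] side [((np.float64(365.0), np.float64(174.5)), 12)]
   own top [((np.float64(400.0), np.float64(210.0)), 6), ((np.float64(403.0), np.float64(235.7)), 102)] side [((np.float64(353.5), np.float64(174.5)), 16), ((np.float64(373.9), np.float64(182.5)), 68)]
   rect [ 506.8 -257.1   99.   140.4   87.1] bg 156
   rect [499.4  26.9 100.  122.1  88.8] bg 144
```

```bash
cat >m1.py <<'E'
from m import *
import sys
N=["red","blue","green","yellow","spare"];V=["blue","yellow","red","green"]
TOPV=[(191.3,238.0),(250.9,168.2),(352.0,177.1),(403.6,223.2)];SV=[(264.1,283.6),(243.1,224.9),(307.6,182.1),(365.0,174.5)]
t=cv2.imread("pics/top0.png")[:,:,::-1].copy();bl=[(175,205),(230,140),(332,145),(382,192),(270,200)]
for i,n in enumerate(N):
    x,y,w,h=(*bl[i],40,55);g=cv2.GaussianBlur(cv2.cvtColor(t,cv2.COLOR_RGB2GRAY),(3,3),0)[y:y+h,x:x+w].astype(float)
    bg=np.median(np.r_[g[0],g[:,0]]);f=np.median(g[g>np.percentile(g,80)]);m=(g>(bg+f)/2).astype(np.uint8)
    if i<4:m|=mask(t,n)[y:y+h,x:x+w]//255
    m=cv2.morphologyEx(m,cv2.MORPH_OPEN,np.ones((3,3)))
    cs,_=cv2.findContours(m,cv2.RETR_EXTERNAL,cv2.CHAIN_APPROX_NONE);c=cv2.convexHull(max(cs,key=cv2.contourArea))[:,0]+[x,y]
    W=np.array([onz("top",p,.033)[:2] for p in c],np.float32)*1000
    (cx,cy),sz,a=cv2.minAreaRect(W)
    a=(a+45)%90-45;u=np.array([np.cos(np.radians(a)),np.sin(np.radians(a))]);o=np.array([cx,cy])-13*u
    if i<4:
        X,r=tri(TOPV[i],SV[i]);print(n,"vial",V[i],"cap",np.round(X*1000,1),"resid mm",round(r*1000,1))
    print("   bg,f",bg,f,"size",np.round(sz,1),"yaw",round(a,1),"well",np.round(o,1),"r",round(float(np.hypot(*o))))
E
python3 m1.py
```

```text
red vial blue cap [465.3 266.7  50.5] resid mm 0.8
   bg,f 135.0 163.0 size [28.1 63.3] yaw -1.1 well [466.5 280.5] r 544
blue vial yellow cap [640.8 122.2  50.5] resid mm 1.1
   bg,f 152.0 168.0 size [96.3 49. ] yaw 24.8 well [639.2 121.9] r 651
green vial red cap [ 612.  -134.6   51.4] resid mm 0.6
   bg,f 151.0 164.0 size [20.7 72.7] yaw -1.9 well [ 620.  -120.5] r 632
yellow vial green cap [ 491.9 -257.8   49.7] resid mm 1.1
   bg,f 156.0 170.0 size [48.4 45.2] yaw -1.1 well [ 467.7 -257. ] r 534
   bg,f 142.0 171.0 size [87.8 48.2] yaw 8.3 well [470.5  24.2] r 471
```

Cap heights come out at about 50 mm, where 49 is expected, so the triangulation is good. The block/bench contrast is low, so I'll take the wells from the clips and check them against the wells and caps.

```bash
cat >m2.py <<'E'
from m import *
N=["red","blue","green","yellow"];bl=[(175,205),(230,140),(332,145),(382,192)]
t=cv2.imread("pics/top0.png")[:,:,::-1].copy();K=6
for i,n in enumerate(N):
    x,y,w,h=(*bl[i],40,55);u=cv2.resize(t[y:y+h,x:x+w],None,fx=K,fy=K,interpolation=cv2.INTER_CUBIC)
    cs,_=cv2.findContours(mask(u,n),cv2.RETR_EXTERNAL,cv2.CHAIN_APPROX_NONE);c=max(cs,key=cv2.contourArea)[:,0]
    W=np.array([onz("top",((p[0]+.5)/K-.5+x,(p[1]+.5)/K-.5+y),.0345)[:2] for p in c],np.float32)*1000
    (cx,cy),sz,a=cv2.minAreaRect(W);a=(a+45)%90-45
    e=np.array([np.cos(np.radians(a)),np.sin(np.radians(a))]);far=max((W-[cx,cy])@e)
    print(n,"clip",np.round([cx,cy],1),"size",np.round(sz,1),"yaw",round(a,1),"well",np.round(np.array([cx,cy])+e*(far+20),1))
# spare: dark seat disc and well
x,y,w,h=270,200,40,55;u=cv2.GaussianBlur(cv2.resize(cv2.cvtColor(t[y:y+h,x:x+w],cv2.COLOR_RGB2GRAY),None,fx=K,fy=K,interpolation=cv2.INTER_CUBIC),(5,5),0)
for th in(70,100,135,145):
    for c in cv2.findContours((u<th).astype(np.uint8),cv2.RETR_LIST,cv2.CHAIN_APPROX_NONE)[0]:
        A=cv2.contourArea(c)
        if 15*K*K<A<110*K*K:
            M=cv2.moments(c);p=(M["m10"]/A/K-.4+x,M["m01"]/A/K-.4+y);print("spare",th,round(A/K/K),np.round(p,1),np.round(onz("top",p,.033)*1000,1))
E
python3 m2.py
```

```text
red clip [437.7 266.3] size [15.  48.2] yaw 1.6 well [465.2 267. ]
blue clip [614.3 111.2] size [17.5 46.4] yaw 23.5 well [640.6 122.7]
green clip [ 583.9 -131.2] size [43.4 13.9] yaw -3.8 well [ 610.8 -132.9]
yellow clip [ 463.7 -256. ] size [14.6 47. ] yaw 1.3 well [ 491.  -255.4]
spare 70 21 [288.1 220.7] [507.   29.2  33. ]
spare 100 33 [288.2 220.7] [507.1  29.   33. ]
spare 135 60 [290.2 234.7] [471.5  24.1  33. ]
spare 135 44 [288.3 220.7] [507.2  28.9  33. ]
spare 145 69 [290.2 234.7] [471.5  24.   33. ]
spare 145 48 [288.3 220.7] [507.2  28.8  33. ]
```

```bash
cat >go.py <<'E'
import sys,numpy as np
from station import ctrl, camrig
from scipy.spatial.transform import Rotation as R
P={"red":(.4652,.2668,1.3),"blue":(.6407,.1224,24),"green":(.611,-.1335,-3),"yellow":(.4912,-.2563,.8),"spare":(.4713,.024,7.8)}
def go(n,z,dx=0,dy=0):
    s=ctrl.state();r=R.from_quat(s["orientation"]);M=r.as_matrix();x,y,a=P[n];a=np.radians(a)
    b=np.array([-np.sin(a),np.cos(a),0]);b=b if M[:,1]@b>0 else -b
    t=M.T@b;turn=np.arctan2(-t[0],t[1]);d=np.array([x+dx,y+dy,z])-s["ee_pos"]
    print("turn %.3f then d(turned) %s | d(unturned) %s"%(turn,np.round((r*R.from_rotvec([0,0,turn])).inv().apply(d),4),np.round(M.T@d,4)),"tilt deg",round(float(np.degrees(np.arccos(-M[2,2]))),2),"t",round(s["time_s"],2),"j6",round(float(s["joint_pos"][5]),2))
go(sys.argv[1],float(sys.argv[2]))
E
python3 go.py yellow .13; python3 - <<'E'
from m import *
for p,z in(((290,137),0),((285,105),.25),((160,160),0),((446,160),.104),((195,85),.15)): print(p,np.round(onz("top",p,z),3))
E
```

```text
turn 0.406 then d(turned) [-0.2706  0.2416  0.1197] | d(unturned) [-0.344   0.1152  0.1197] tilt deg 0.1 t 0.1 j6 -0.28
(290, 137) [0.744 0.027 0.   ]
(285, 105) [0.715 0.014 0.25 ]
(160, 160) [0.686 0.382 0.   ]
(446, 160) [ 0.636 -0.356  0.104]
(195, 85) [0.822 0.24  0.15 ]
```

Careful with the scale: shifts go in shares of 600 mm and turns go in shares of pi rad. That gives: -0.043 m is -0.0717, 0.015 m is 0.025.

shift_gripper(motion=[[[0.6, -0.0717, 0.024, 0.0167, 0], [0.6, -0.0717, 0.024, 0.0167, 0], [0.6, -0.0717, 0.024, 0.025, 0], [0.6, -0.0717, 0.024, 0.025, 0], [0.6, -0.0717, 0.024, 0.025, 0], [0.6, -0.0717, 0.024, 0.025, 0], [0.6, -0.0717, 0.024, 0.0333, 0], [0.6, -0.0717, 0.024, 0.0333, 0]]], clamp_n=25)

```text
time_s: 1.1
ee_pos: [0.4921, -0.2556, 0.1294]
orientation: [-0.208, 0.978, 0.0, -0.0]
contact_force: [0.2, -0.4, 1.0]
grip_width: 0.601
finger_force: 0.0
```

shift_gripper(motion=[[[0.6, 0, 0, 0, 0.0433], [0.6, 0, 0, 0, 0.043], [0.6, 0, 0, 0, 0.043], [0.6, 0, 0, 0, 0]]])

```text
time_s: 1.6
ee_pos: [0.4911, -0.2567, 0.1299]
orientation: [-0.008, 1.0, 0.0, -0.0]
contact_force: [-0.0, 0.1, -0.2]
grip_width: 0.601
finger_force: 0.0
```

```bash
python3 go.py yellow .057
```

```text
turn 0.001 then d(turned) [-0.0001  0.0003  0.0729] | d(unturned) [-0.0001  0.0003  0.0729] tilt deg 0.05 t 1.6 j6 -1.36
```

Scaled: 0.03 m is 0.05, 0.025 m is 0.0417.

shift_gripper(motion=[[[0.6, 0, 0, 0.05, 0], [0.6, 0, 0, 0.0417, 0], [0.6, 0, 0, 0.02, 0], [0.6, 0, 0, 0.01, 0], [0.6, 0, 0, 0, 0]]], clamp_n=25)

```text
time_s: 2.22
ee_pos: [0.4916, -0.2569, 0.0576]
orientation: [-0.007, 1.0, -0.0, 0.0]
contact_force: [0.2, 0.8, 0.5]
grip_width: 0.601
finger_force: 0.0
```

```bash
python3 - <<'E'
from m import *
t=camrig.capture("top");s=camrig.capture("side")
a=t[180:260,340:460];b=s[120:220,305:425]
cv2.imwrite("pics/g1.png",cv2.resize(np.vstack([a,b]),None,fx=3.3,fy=3.3,interpolation=cv2.INTER_CUBIC)[:,:,::-1])
E
```

```text
(no output)
```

View pics/g1.png

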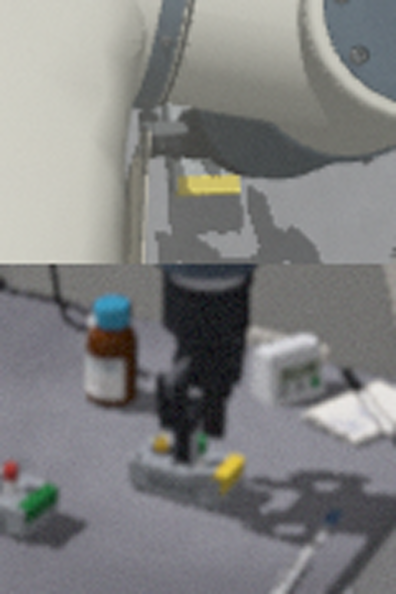

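The fingers straddle the green cap (in the side crop the cap sits between them at about (200,440)), with the tips just above the block and the clip intact. I close and lift.

shift_gripper(motion=[[[0.4, 0, 0, 0, 0], [0.2, 0, 0, 0, 0], [0.1, 0, 0, 0, 0], [0, 0, 0, 0, 0], [0, 0, 0, 0, 0], [0, 0, 0, 0, 0]]], clamp_n=25)

```text
time_s: 3.08
ee_pos: [0.4916, -0.2569, 0.0576]
orientation: [-0.007, 1.0, -0.0, 0.0]
contact_force: [-0.2, 0.8, 4.1]
grip_width: 0.15
finger_force: 24.5
```

shift_gripper(motion=[[[0, 0, 0, -0.0167, 0], [0, 0, 0, -0.05, 0], [0, 0, 0, -0.0667, 0], [0, 0, 0, -0.0167, 0], [0, 0, 0, 0, 0]]])

```text
time_s: 3.7
ee_pos: [0.4915, -0.2568, 0.1478]
orientation: [-0.007, 1.0, 0.0, 0.001]
contact_force: [0.8, -0.9, -0.3]
grip_width: 0.146
finger_force: 24.4
```

```bash
python3 go.py spare .145
python3 - <<'E'
from m import *
s=camrig.capture("side")
cv2.imwrite("pics/g2.png",cv2.resize(s[100:200,305:425],None,fx=4,fy=4,interpolation=cv2.INTER_CUBIC)[:,:,::-1])
E
```

```text
turn -0.123 then d(turned) [-0.0181  0.2809  0.0028] | d(unturned) [0.0164 0.281  0.0028] tilt deg 0.07 t 3.7 j6 -1.36
```

View pics/g2.png

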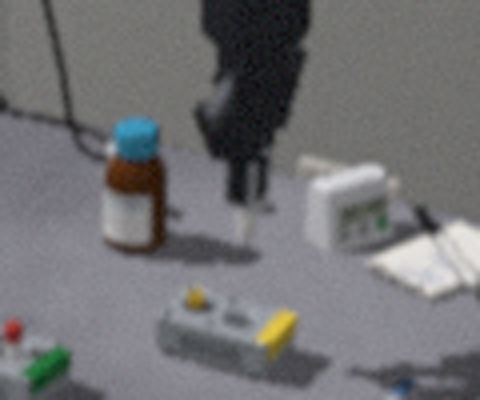

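The green vial hangs upright in the fingers (white body at (245,220)) and the yellow block is undisturbed. I carry it to the spare.

Scaled: 0.0469 m is 0.0782, 0.0468 m is 0.078, -0.123 rad is -0.0392.

shift_gripper(motion=[[[0, 0, 0, 0, -0.0392], [0, -0.005, 0.078, 0, 0], [0, -0.005, 0.078, 0, 0], [0, -0.005, 0.078, 0, 0], [0, -0.005, 0.078, 0, 0], [0, -0.005, 0.078, 0, 0], [0, -0.005, 0.0782, 0, 0], [0, 0, 0, 0, 0]]])

```text
time_s: 4.75
ee_pos: [0.4699, 0.0261, 0.1459]
orientation: [-0.07, 0.998, -0.0, -0.001]
contact_force: [0.0, 0.0, -0.3]
grip_width: 0.151
finger_force: 24.5
```

```bash
python3 go.py spare .0586
python3 - <<'E'
from m import *
s=camrig.capture("side");x,y=proj("side",(.4713,.024,.08));x=int(x);y=int(y)
cv2.imwrite("pics/g3.png",cv2.resize(s[y-60:y+40,x-60:x+60],None,fx=4,fy=4,interpolation=cv2.INTER_CUBIC)[:,:,::-1]);print(x,y)
E
```

```text
turn 0.005 then d(turned) [-0.0014 -0.0023  0.0873] | d(unturned) [-0.0014 -0.0023  0.0873] tilt deg 0.15 t 4.75 j6 -1.82
320 215
```

View pics/g3.png

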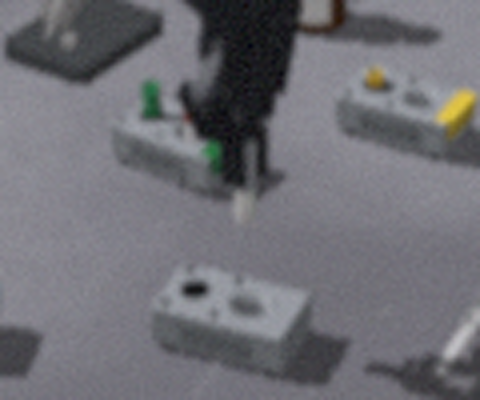

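The vial hangs vertical above the spare's well (foot at crop (242,222), well at (247,303)). I lower it.

Scaled: 0.03 m is 0.05, 0.02 m is 0.0333.

shift_gripper(motion=[[[0, -0.0023, -0.0038, 0.0333, 0], [0, 0, 0, 0.05, 0], [0, 0, 0, 0.025, 0], [0, 0, 0, 0.0167, 0], [0, 0, 0, 0.01, 0], [0, 0, 0, 0.0067, 0], [0, 0, 0, 0, 0]]])

```text
time_s: 5.68
ee_pos: [0.4725, 0.0217, 0.0622]
orientation: [-0.068, 0.998, -0.0, -0.0]
contact_force: [-0.6, -0.0, -0.5]
grip_width: 0.154
finger_force: 24.4
```

```bash
python3 go.py spare .0586
```

```text
turn 0.001 then d(turned) [0.0009 0.0024 0.0036] | d(unturned) [0.0009 0.0024 0.0036] tilt deg 0.02 t 5.67 j6 -1.81
```

Scaled: 0.0023 m is 0.0038, 0.002 m is 0.0033.

shift_gripper(motion=[[[0, 0.0017, 0.0038, 0, 0], [0, 0, 0, 0.0033, 0], [0, 0, 0, 0.0017, 0], [0, 0, 0, 0, 0], [0, 0, 0, 0, 0]]])

```text
time_s: 6.3
ee_pos: [0.4713, 0.024, 0.0593]
orientation: [-0.068, 0.998, -0.0, 0.0]
contact_force: [-0.7, 1.1, 0.3]
grip_width: 0.154
finger_force: 24.4
```

```bash
python3 go.py spare .0586
```

```text
turn 0.001 then d(turned) [0.     0.     0.0007] | d(unturned) [0.     0.     0.0007] tilt deg 0.0 t 6.3 j6 -1.82
```

shift_gripper(motion=[[[0.2, 0, 0, 0, 0], [0.3, 0, 0, 0, 0], [0.4, 0, 0, 0, 0], [0.5, 0, 0, 0, 0], [0.6, 0, 0, 0, 0]]])

```text
time_s: 6.92
ee_pos: [0.4713, 0.024, 0.0593]
orientation: [-0.068, 0.998, 0.0, 0.0]
contact_force: [-0.3, -1.0, 0.2]
grip_width: 0.602
finger_force: 0.0
```

shift_gripper(motion=[[[0.6, 0, 0, -0.05, 0], [0.6, 0, 0, -0.05, 0], [0.6, 0, 0, -0.0333, 0], [0.6, 0, 0, 0, 0], [0.6, 0, 0, 0, 0]]])

```text
time_s: 7.55
ee_pos: [0.4707, 0.0239, 0.1385]
orientation: [-0.068, 0.998, 0.0, -0.001]
contact_force: [-0.6, 0.1, -0.8]
grip_width: 0.606
finger_force: 0.0
```

```bash
python3 go.py blue .14
```

```text
turn -0.282 then d(turned) [-0.1954  0.0208 -0.0018] | d(unturned) [-0.1818  0.0744 -0.0018] tilt deg 0.08 t 7.55 j6 -1.82
```

Scaled: -0.0489 m is -0.0815, -0.0488 m is -0.0813, -0.141 rad is -0.0449.

shift_gripper(motion=[[[0.6, 0, 0, 0, -0.0449], [0.6, 0, 0, 0, -0.0449], [0.6, -0.0815, 0.0087, 0, 0], [0.6, -0.0815, 0.0087, 0, 0], [0.6, -0.0813, 0.0087, 0, 0], [0.6, -0.0813, 0.0087, 0, 0], [0.6, 0, 0, 0, 0], [0.6, 0, 0, 0, 0]]])

```text
time_s: 8.55
ee_pos: [0.6406, 0.1222, 0.1376]
orientation: [-0.208, 0.978, -0.0, -0.001]
contact_force: [-0.5, 0.0, 1.1]
grip_width: 0.598
finger_force: 0.0
```

```bash
python3 go.py blue .0575
python3 - <<'E'
from m import *
s=camrig.capture("side")
cv2.imwrite("pics/g4.png",cv2.resize(s[150:270,210:350],None,fx=4,fy=4,interpolation=cv2.INTER_CUBIC)[:,:,::-1])
E
```

```text
turn -0.000 then d(turned) [-0.0004  0.0001  0.0801] | d(unturned) [-0.0004  0.0001  0.0801] tilt deg 0.17 t 8.55 j6 -1.58
```

View pics/g4.png

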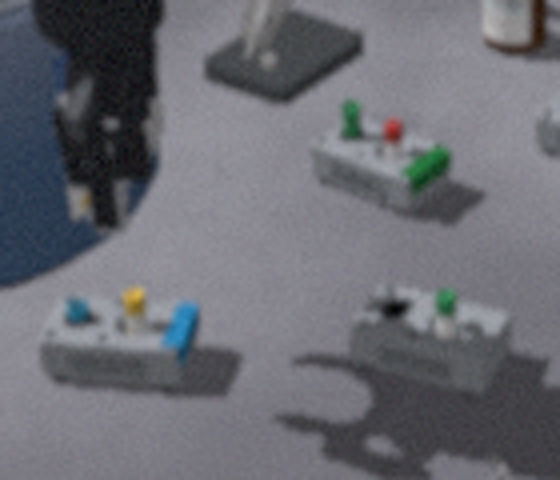

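```bash
python3 - <<'E'
from m import *
for z in(.05,.12,.137): x,y=proj("side",(.6407,.1224,z));print(z,(x-210)*4,(y-150)*4)
E
```

```text
0.05 130.64127056970665 299.9312740072611
0.12 119.08781330467548 206.99303160971522
0.137 116.1667266495084 183.49524619410363
```

```bash
python3 - <<'E'
from m import *
for k in(-.026,.026,-.05,.05): x,y=proj("side",(.6407-.407*k,.1224+.914*k,.123));print(k,(x-210)*4,(y-150)*4)
E
```

```text
-0.026 129.80639593708304 180.05931425516985
0.026 106.92721452942237 226.53662588272368
-0.05 139.8214641808795 159.7144671452861
0.05 95.78339816769176 249.17443868449516
```

In this picture the green vial stands upright in the spare at (445,305). The near fingertip at (110,222) agrees with its prediction of (107,227), so the gripper is centred over the yellow cap. Descend and grip.

Scaled: 0.03 m is 0.05, 0.014 m is 0.0233.

shift_gripper(motion=[[[0.6, 0, 0, 0.05, 0], [0.6, 0, 0, 0.05, 0], [0.6, 0, 0, 0.0233, 0], [0.6, 0, 0, 0.01, 0], [0.6, 0, 0, 0, 0], [0.6, 0, 0, 0, 0]]])

```text
time_s: 9.35
ee_pos: [0.642, 0.1226, 0.0605]
orientation: [-0.208, 0.978, 0.0, 0.001]
contact_force: [0.6, 0.4, 0.3]
grip_width: 0.596
finger_force: 0.0
```

```bash
python3 go.py blue .0575
```

```text
turn 0.000 then d(turned) [0.0013 0.0003 0.003 ] | d(unturned) [0.0013 0.0003 0.003 ] tilt deg 0.12 t 9.35 j6 -1.58
```

shift_gripper(motion=[[[0.4, 0, 0, 0, 0], [0.2, 0, 0, 0, 0], [0.1, 0, 0, 0, 0], [0, 0, 0, 0, 0], [0, 0, 0, 0, 0], [0, 0, 0, 0, 0]]], clamp_n=25)

```text
time_s: 10.1
ee_pos: [0.6415, 0.1225, 0.0596]
orientation: [-0.208, 0.978, -0.0, 0.0]
contact_force: [-0.9, 0.3, 1.8]
grip_width: 0.155
finger_force: 24.4
```

shift_gripper(motion=[[[0, 0, 0, -0.0167, 0], [0, 0, 0, -0.05, 0], [0, 0, 0, -0.0667, 0], [0, 0, 0, -0.0167, 0], [0, 0, 0, 0, 0], [0, 0, 0, 0, 0]]])

```text
time_s: 10.85
ee_pos: [0.6405, 0.1223, 0.1477]
orientation: [-0.208, 0.978, 0.0, -0.001]
contact_force: [-0.1, -0.3, -1.0]
grip_width: 0.151
finger_force: 24.4
```

```bash
python3 go.py yellow .148
```

```text
turn 0.405 then d(turned) [ 1.546e-01 -3.764e-01  3.000e-04] | d(unturned) [ 0.2903 -0.2852  0.0003] tilt deg 0.16 t 10.85 j6 -1.58
```

Scaled: 0.0363 m is 0.0605, 0.0362 m is 0.0603.

shift_gripper(motion=[[[0, 0.0605, -0.0595, 0, 0], [0, 0.0605, -0.0595, 0, 0], [0, 0.0605, -0.0595, 0, 0], [0, 0.0605, -0.0593, 0, 0], [0, 0.0605, -0.0593, 0, 0], [0, 0.0605, -0.0593, 0, 0], [0, 0.0605, -0.0593, 0, 0], [0, 0.0603, -0.0595, 0, 0]]])

```text
time_s: 11.85
ee_pos: [0.4906, -0.2573, 0.148]
orientation: [-0.208, 0.978, 0.001, -0.001]
contact_force: [0.2, -0.3, -0.8]
grip_width: 0.154
finger_force: 24.4
```

shift_gripper(motion=[[[0, 0, 0, 0, 0.043], [0, 0, 0, 0, 0.043], [0, 0, 0, 0, 0.043], [0, 0, 0, 0, 0], [0, 0, 0, 0, 0], [0, 0, 0, 0, 0]]])

```text
time_s: 12.6
ee_pos: [0.492, -0.2561, 0.149]
orientation: [-0.008, 1.0, 0.0, -0.0]
contact_force: [0.7, 0.2, -0.3]
grip_width: 0.148
finger_force: 24.4
```

```bash
python3 go.py yellow .0605
python3 - <<'E'
from m import *
s=camrig.capture("side")
cv2.imwrite("pics/g5.png",cv2.resize(s[100:200,305:425],None,fx=4,fy=4,interpolation=cv2.INTER_CUBIC)[:,:,::-1])
E
```

```text
turn 0.001 then d(turned) [ 0.0008 -0.0002  0.0885] | d(unturned) [ 0.0008 -0.0002  0.0885] tilt deg 0.03 t 12.6 j6 -1.36
```

View pics/g5.png

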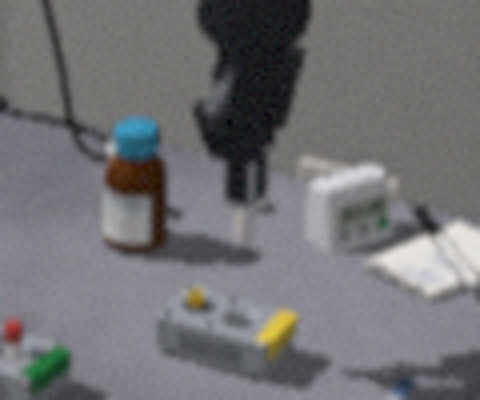

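The vial hangs vertical (foot at about (238,238)) over the yellow well at (238,305). Lower in steps, checking the force before release.

Scaled: 0.03 m is 0.05, 0.015 m is 0.025.

shift_gripper(motion=[[[0, 0.0008, 0, 0.05, 0], [0, 0, 0, 0.05, 0], [0, 0, 0, 0.025, 0], [0, 0, 0, 0.0133, 0], [0, 0, 0, 0.0083, 0], [0, 0, 0, 0, 0], [0, 0, 0, 0, 0]]])

```text
time_s: 13.52
ee_pos: [0.4921, -0.2563, 0.062]
orientation: [-0.007, 1.0, -0.0, 0.001]
contact_force: [-0.3, 0.2, -0.1]
grip_width: 0.148
finger_force: 24.4
```

```bash
python3 go.py yellow .0605
```

```text
turn -0.000 then d(turned) [0.0009 0.0001 0.0015] | d(unturned) [0.0009 0.0001 0.0015] tilt deg 0.08 t 13.53 j6 -1.36
```

Scaled: 0.001 m is 0.0017, 0.0005 m is 0.0008.

shift_gripper(motion=[[[0, 0.0008, 0, 0.0017, 0], [0, 0, 0, 0, 0], [0.2, 0, 0, 0, 0], [0.3, 0, 0, 0, 0], [0.4, 0, 0, 0, 0], [0.5, 0, 0, 0, 0], [0.6, 0, 0, 0, 0]]])

```text
time_s: 14.4
ee_pos: [0.4911, -0.2562, 0.0603]
orientation: [-0.007, 1.0, 0.0, -0.0]
contact_force: [1.0, -0.5, 0.0]
grip_width: 0.597
finger_force: 0.0
```

shift_gripper(motion=[[[0.6, 0, 0, -0.05, 0], [0.6, 0, 0, -0.05, 0], [0.6, 0, 0, -0.0333, 0], [0.6, 0, 0, 0, 0], [0.6, 0, 0, 0, 0]]])

```text
time_s: 15.02
ee_pos: [0.4906, -0.2559, 0.1394]
orientation: [-0.007, 1.0, 0.0, -0.001]
contact_force: [-0.3, 0.7, 0.6]
grip_width: 0.601
finger_force: 0.0
```

```bash
python3 go.py red .14
```

```text
turn -0.009 then d(turned) [ 1.360e-02  5.232e-01 -2.000e-04] | d(unturned) [ 1.83e-02  5.23e-01 -2.00e-04] tilt deg 0.08 t 15.03 j6 -1.36
```

Scaled: 0.0585 m is 0.0975, 0.0575 m is 0.0958.

shift_gripper(motion=[[[0.6, 0.0033, 0.0958, 0, 0], [0.6, 0.0033, 0.0975, 0, 0], [0.6, 0.0033, 0.0975, 0, 0], [0.6, 0.0033, 0.0975, 0, 0], [0.6, 0.0033, 0.0975, 0, 0], [0.6, 0.0033, 0.0975, 0, 0], [0.6, 0.0033, 0.0975, 0, 0], [0.6, 0.0033, 0.0975, 0, 0]]])

```text
time_s: 16.02
ee_pos: [0.4677, 0.2121, 0.1392]
orientation: [-0.007, 1.0, -0.001, -0.001]
contact_force: [1.6, -0.2, -0.6]
grip_width: 0.601
finger_force: 0.0
```

shift_gripper(motion=[[[0.6, 0.0038, 0.0925, 0, -0.0029], [0.6, 0, 0, 0, 0], [0.6, 0, 0, 0, 0], [0.6, 0, 0, 0, 0]]])

```text
time_s: 16.52
ee_pos: [0.4655, 0.2648, 0.1399]
orientation: [-0.011, 1.0, -0.0, -0.0]
contact_force: [-0.5, -0.0, 0.4]
grip_width: 0.604
finger_force: 0.0
```

```bash
python3 go.py red .0585
```

```text
turn -0.001 then d(turned) [0.0002 0.0021 0.0814] | d(unturned) [0.0002 0.0021 0.0814] tilt deg 0.06 t 16.52 j6 -2.36
```

Scaled: 0.03 m is 0.05, 0.014 m is 0.0233.

shift_gripper(motion=[[[0.6, 0, 0.0025, 0.05, 0], [0.6, 0, 0, 0.05, 0], [0.6, 0, 0, 0.0233, 0], [0.6, 0, 0, 0.01, 0], [0.6, 0, 0, 0, 0], [0.6, 0, 0, 0, 0]]])

```text
time_s: 17.27
ee_pos: [0.4662, 0.2679, 0.0613]
orientation: [-0.011, 1.0, 0.001, 0.001]
contact_force: [-0.2, -0.2, 0.1]
grip_width: 0.596
finger_force: 0.0
```

```bash
python3 go.py red .0585; python3 - <<'E'
from m import *
s=camrig.capture("side")
cv2.imwrite("pics/g6.png",cv2.resize(s[200:320,190:330],None,fx=3,fy=3,interpolation=cv2.INTER_CUBIC)[:,:,::-1])
E
```

```text
turn 0.000 then d(turned) [ 0.001  -0.0011  0.0028] | d(unturned) [ 0.001  -0.0011  0.0028] tilt deg 0.11 t 17.27 j6 -2.36
```

View pics/g6.png

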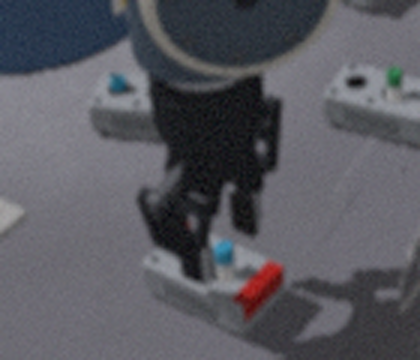

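The blue cap at (225,252) lies midway between the fingers at (200,265) and (245,225), clear of the goblet and clip. I grip it.

Scaled: 0.002 m is 0.0033, -0.0006 m is -0.001.

shift_gripper(motion=[[[0.4, 0.001, -0.001, 0.0033, 0], [0.2, 0, 0, 0, 0], [0.1, 0, 0, 0, 0], [0, 0, 0, 0, 0], [0, 0, 0, 0, 0], [0, 0, 0, 0, 0]]], clamp_n=25)

```text
time_s: 18.08
ee_pos: [0.465, 0.2669, 0.0584]
orientation: [-0.011, 1.0, -0.0, 0.0]
contact_force: [0.5, -0.9, 1.0]
grip_width: 0.154
finger_force: 24.3
```

shift_gripper(motion=[[[0, 0, 0, -0.0167, 0], [0, 0, 0, -0.05, 0], [0, 0, 0, -0.0667, 0], [0, 0, 0, -0.0167, 0], [0, 0, 0, 0, 0], [0, 0, 0, 0, 0]]])

```text
time_s: 18.82
ee_pos: [0.4643, 0.2664, 0.1471]
orientation: [-0.011, 1.0, -0.001, -0.001]
contact_force: [0.1, -0.2, -0.0]
grip_width: 0.153
finger_force: 24.4
```

```bash
python3 go.py blue .148
```

```text
turn -0.396 then d(turned) [-0.1025 -0.2033 -0.001 ] | d(unturned) [-0.1731 -0.148  -0.001 ] tilt deg 0.13 t 18.82 j6 -2.36
```

Scaled: -0.0347 m is -0.0578, -0.0346 m is -0.0577, -0.132 rad is -0.042.

shift_gripper(motion=[[[0, -0.0577, -0.0493, 0, 0], [0, -0.0577, -0.0493, 0, 0], [0, -0.0577, -0.0493, 0, 0], [0, -0.0577, -0.0493, 0, 0], [0, -0.0578, -0.0493, 0, 0], [0, 0, 0, 0, -0.042], [0, 0, 0, 0, -0.042], [0, 0, 0, 0, -0.042]]])

```text
time_s: 19.82
ee_pos: [0.6408, 0.1225, 0.1464]
orientation: [-0.21, 0.978, -0.0, -0.002]
contact_force: [-0.6, 0.8, -0.8]
grip_width: 0.153
finger_force: 24.4
```

shift_gripper(motion=[[[0, 0, 0, 0, 0], [0, 0, 0, 0, 0], [0, 0, 0, 0, 0]]])

```text
time_s: 20.2
ee_pos: [0.6413, 0.1229, 0.148]
orientation: [-0.207, 0.978, -0.0, -0.0]
contact_force: [0.1, -0.4, -0.1]
grip_width: 0.159
finger_force: 24.4
```

```bash
python3 go.py blue .0597
```

```text
turn -0.001 then d(turned) [ 0.0007 -0.0002  0.0883] | d(unturned) [ 0.0007 -0.0002  0.0883] tilt deg 0.03 t 20.2 j6 -1.58
```

```bash
python3 - <<'E'
from m import *
s=camrig.capture("side")
print(blobs(s,"blue",(215,212,60,45),6))
cv2.imwrite("pics/g7.png",cv2.resize(s[170:260,190:310],None,fx=4,fy=4,interpolation=cv2.INTER_CUBIC)[:,:,::-1])
E
```

```text
[((np.float64(220.0), np.float64(214.3)), 69), ((np.float64(228.9), np.float64(227.4)), 27), ((np.float64(254.9), np.float64(232.0)), 85)]
```

View pics/g7.png

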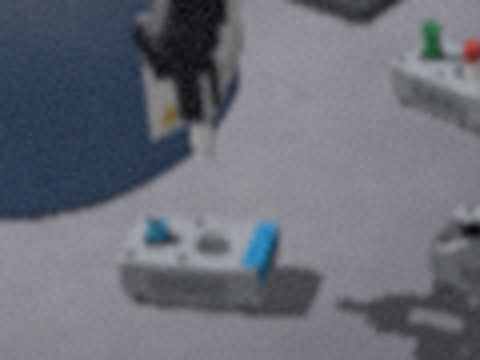

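Scaled: 0.03 m is 0.05, 0.015 m is 0.025.

shift_gripper(motion=[[[0, 0.0008, 0, 0.05, 0], [0, 0, 0, 0.05, 0], [0, 0, 0, 0.025, 0], [0, 0, 0, 0.0133, 0], [0, 0, 0, 0.0067, 0], [0, 0, 0, 0, 0], [0, 0, 0, 0, 0]]])

```text
time_s: 21.12
ee_pos: [0.6415, 0.1228, 0.0622]
orientation: [-0.208, 0.978, 0.0, 0.001]
contact_force: [-0.3, -0.5, -0.3]
grip_width: 0.15
finger_force: 24.4
```

```bash
python3 go.py blue .0597
```

```text
turn -0.000 then d(turned) [ 0.0009 -0.0001  0.0025] | d(unturned) [ 0.0009 -0.0001  0.0025] tilt deg 0.09 t 21.12 j6 -1.58
```

The blue block has not moved (clip at the same pixel), the vial hung straight over its well, and it has entered with no contact force. Release, then on to the red vial in the green block.

Scaled: 0.002 m is 0.0033, 0.0005 m is 0.0008.

shift_gripper(motion=[[[0, 0.0008, 0, 0.0033, 0], [0, 0, 0, 0, 0], [0.2, 0, 0, 0, 0], [0.3, 0, 0, 0, 0], [0.4, 0, 0, 0, 0], [0.5, 0, 0, 0, 0], [0.6, 0, 0, 0, 0]]])

```text
time_s: 22.0
ee_pos: [0.6405, 0.1225, 0.0593]
orientation: [-0.208, 0.978, 0.0, -0.0]
contact_force: [-0.6, -0.2, -1.1]
grip_width: 0.6
finger_force: 0.0
```

shift_gripper(motion=[[[0.6, 0, 0, -0.05, 0], [0.6, 0, 0, -0.05, 0], [0.6, 0, 0, -0.0333, 0], [0.6, 0, 0, 0, 0], [0.6, 0, 0, 0, 0]]])

```text
time_s: 22.62
ee_pos: [0.6399, 0.1224, 0.1382]
orientation: [-0.208, 0.978, 0.0, -0.001]
contact_force: [-0.2, -0.6, -0.8]
grip_width: 0.601
finger_force: 0.0
```

```bash
python3 go.py green .14
```

```text
turn 0.471 then d(turned) [ 0.0155 -0.2571 -0.0017] | d(unturned) [ 0.1305 -0.2221 -0.0017] tilt deg 0.09 t 22.62 j6 -1.58
```

Scaled: -0.0445 m is -0.0742, -0.0444 m is -0.074, 0.157 rad is 0.05.

shift_gripper(motion=[[[0.6, 0.0435, -0.074, 0, 0], [0.6, 0.0435, -0.074, 0, 0], [0.6, 0.0435, -0.074, 0, 0], [0.6, 0.0435, -0.074, 0, 0], [0.6, 0.0435, -0.0742, 0, 0], [0.6, 0, 0, 0, 0.05], [0.6, 0, 0, 0, 0.05], [0.6, 0, 0, 0, 0.05]]])

```text
time_s: 23.62
ee_pos: [0.6108, -0.1337, 0.1377]
orientation: [0.029, 1.0, 0.0, -0.001]
contact_force: [-0.6, 0.8, 0.5]
grip_width: 0.597
finger_force: 0.0
```

shift_gripper(motion=[[[0.6, 0, 0, 0, 0], [0.6, 0, 0, 0, 0], [0.6, 0, 0, 0, 0]]])

```text
time_s: 24.0
ee_pos: [0.6115, -0.1335, 0.139]
orientation: [0.025, 1.0, -0.0, -0.0]
contact_force: [-0.1, -0.3, -0.5]
grip_width: 0.601
finger_force: 0.0
```

```bash
python3 go.py green .0595
python3 - <<'E'
from m import *
s=camrig.capture("side")
print(blobs(s,"green",(283,168,53,50),6),blobs(s,"red",(283,168,53,50),6),blobs(s,"blue",(215,212,60,45),6))
E
```

```text
turn 0.002 then d(turned) [ 0.0005 -0.0001  0.0795] | d(unturned) [ 0.0005 -0.0001  0.0795] tilt deg 0.03 t 24.0 j6 -1.66
[((np.float64(297.3), np.float64(179.6)), 26), ((np.float64(316.3), np.float64(191.5)), 67)] [((np.float64(307.6), np.float64(182.1)), 19)] [((np.float64(220.1), np.float64(214.3)), 70), ((np.float64(243.1), np.float64(225.0)), 29), ((np.float64(228.9), np.float64(227.3)), 26), ((np.float64(254.9), np.float64(232.0)), 84)]
```

The blue cap is at (243.1,225.0), the pixel the seated yellow vial had, so it is fully down. The green block hasn't moved. Grip the red vial.

Scaled: 0.03 m is 0.05, 0.014 m is 0.0233.

shift_gripper(motion=[[[0.6, 0, 0, 0.05, 0], [0.6, 0, 0, 0.05, 0], [0.6, 0, 0, 0.0233, 0], [0.6, 0, 0, 0.0083, 0], [0.6, 0, 0, 0.0017, 0], [0.6, 0, 0, 0, 0], [0.6, 0, 0, 0, 0]]])

```text
time_s: 24.92
ee_pos: [0.612, -0.1335, 0.0601]
orientation: [0.026, 1.0, -0.0, 0.001]
contact_force: [0.3, 0.1, 0.4]
grip_width: 0.596
finger_force: 0.0
```

shift_gripper(motion=[[[0.4, 0, 0, 0, 0], [0.2, 0, 0, 0, 0], [0.1, 0, 0, 0, 0], [0, 0, 0, 0, 0], [0, 0, 0, 0, 0], [0, 0, 0, 0, 0]]], clamp_n=25)

```text
time_s: 25.68
ee_pos: [0.6117, -0.1335, 0.0595]
orientation: [0.026, 1.0, -0.0, 0.0]
contact_force: [-1.1, -0.2, 1.5]
grip_width: 0.151
finger_force: 24.4
```

shift_gripper(motion=[[[0, 0, 0, -0.0167, 0], [0, 0, 0, -0.05, 0], [0, 0, 0, -0.0667, 0], [0, 0, 0, -0.0167, 0], [0, 0, 0, 0, 0], [0, 0, 0, 0, 0]]])

```text
time_s: 26.42
ee_pos: [0.6108, -0.1334, 0.1478]
orientation: [0.026, 1.0, 0.0, -0.001]
contact_force: [0.5, -0.4, -0.9]
grip_width: 0.151
finger_force: 24.4
```

```bash
python3 go.py red .148
```

```text
turn -0.075 then d(turned) [1.364e-01 4.034e-01 4.000e-04] | d(unturned) [0.1663 0.392  0.0004] tilt deg 0.15 t 26.43 j6 -1.66
```

Scaled: 0.049 m is 0.0817, 0.0208 m is 0.0347, -0.075 rad is -0.0239.

shift_gripper(motion=[[[0, 0.0347, 0.0817, 0, 0], [0, 0.0347, 0.0817, 0, 0], [0, 0.0347, 0.0817, 0, 0], [0, 0.0347, 0.0817, 0, 0], [0, 0.0347, 0.0817, 0, 0], [0, 0.0347, 0.0817, 0, 0], [0, 0.0347, 0.0817, 0, 0], [0, 0.0345, 0.0817, 0, -0.0239]]])

```text
time_s: 27.42
ee_pos: [0.4646, 0.2677, 0.1481]
orientation: [-0.012, 1.0, -0.001, -0.001]
contact_force: [0.4, -0.2, 0.4]
grip_width: 0.152
finger_force: 24.4
```

shift_gripper(motion=[[[0, 0, 0, 0, 0], [0, 0, 0, 0, 0], [0, 0, 0, 0, 0], [0, 0, 0, 0, 0]]])

```text
time_s: 27.92
ee_pos: [0.4663, 0.2657, 0.1492]
orientation: [-0.011, 1.0, -0.0, -0.0]
contact_force: [-0.1, 1.1, -0.2]
grip_width: 0.152
finger_force: 24.5
```

```bash
python3 go.py red .0603
python3 - <<'E'
from m import *
s=camrig.capture("side")
print(blobs(s,"red",(233,260,60,55),6))
cv2.imwrite("pics/g8.png",cv2.resize(s[200:320,190:330],None,fx=3,fy=3,interpolation=cv2.INTER_CUBIC)[:,:,::-1])
E
```

```text
turn -0.002 then d(turned) [0.001  0.0012 0.0889] | d(unturned) [0.001  0.0012 0.0889] tilt deg 0.02 t 27.93 j6 -2.36
[((np.float64(250.4), np.float64(278.6)), 59), ((np.float64(276.1), np.float64(295.8)), 167)]
```

View pics/g8.png

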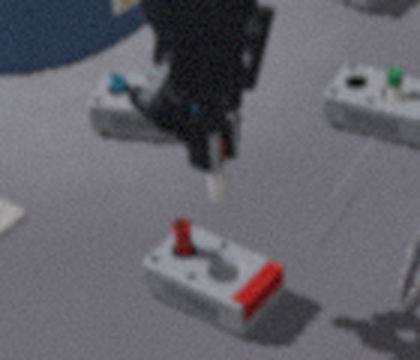

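The red vial hangs straight at (218,190) over the red well at (224,270), and the red block has not moved. Lower and release.

Scaled: 0.03 m is 0.05, 0.015 m is 0.025.

shift_gripper(motion=[[[0, 0.0008, 0.0017, 0.05, 0], [0, 0, 0, 0.05, 0], [0, 0, 0, 0.025, 0], [0, 0, 0, 0.0133, 0], [0, 0, 0, 0.0067, 0], [0, 0, 0, 0, 0], [0, 0, 0, 0, 0]]])

```text
time_s: 28.85
ee_pos: [0.4658, 0.268, 0.063]
orientation: [-0.012, 1.0, 0.0, 0.001]
contact_force: [-0.6, -0.5, -0.1]
grip_width: 0.154
finger_force: 24.5
```

```bash
python3 go.py red .0603
```

```text
turn 0.000 then d(turned) [ 0.0006 -0.0012  0.0027] | d(unturned) [ 0.0006 -0.0012  0.0027] tilt deg 0.08 t 28.85 j6 -2.36
```

Scaled: 0.002 m is 0.0033, -0.0008 m is -0.0013.

shift_gripper(motion=[[[0, 0.0007, -0.0013, 0.0033, 0], [0, 0, 0, 0, 0], [0.2, 0, 0, 0, 0], [0.3, 0, 0, 0, 0], [0.4, 0, 0, 0, 0], [0.5, 0, 0, 0, 0], [0.6, 0, 0, 0, 0]]])

```text
time_s: 29.72
ee_pos: [0.4651, 0.2668, 0.0603]
orientation: [-0.011, 1.0, -0.0, 0.0]
contact_force: [-0.8, -0.6, -0.6]
grip_width: 0.606
finger_force: 0.0
```

shift_gripper(motion=[[[0.6, 0, 0, -0.05, 0], [0.6, 0, 0, -0.05, 0], [0.6, 0, 0, -0.0333, 0], [0.6, 0, 0, 0, 0], [0.6, 0, 0, 0, 0]]])

```text
time_s: 30.35
ee_pos: [0.4646, 0.2665, 0.1394]
orientation: [-0.011, 1.0, -0.0, -0.001]
contact_force: [0.1, -1.3, -0.2]
grip_width: 0.601
finger_force: 0.0
```

```bash
python3 go.py spare .14
```

```text
turn -0.114 then d(turned) [ 0.0263 -0.2412 -0.0005] | d(unturned) [-0.0013 -0.2426 -0.0005] tilt deg 0.08 t 30.35 j6 -2.36
```

Scaled: -0.0486 m is -0.081, -0.0485 m is -0.0808, -0.114 rad is -0.0363.

shift_gripper(motion=[[[0.6, 0, -0.0808, 0, 0], [0.6, 0, -0.0808, 0, 0], [0.6, 0, -0.0808, 0, 0], [0.6, 0, -0.0808, 0, 0], [0.6, -0.0017, -0.081, 0, 0], [0.6, 0, 0, 0, -0.0363], [0.6, 0, 0, 0, 0], [0.6, 0, 0, 0, 0]]])

```text
time_s: 31.35
ee_pos: [0.4714, 0.0246, 0.1397]
orientation: [-0.068, 0.998, -0.0, -0.001]
contact_force: [-0.0, 0.4, -0.0]
grip_width: 0.597
finger_force: 0.0
```

```bash
python3 go.py spare .0593
python3 - <<'E'
from m import *
s=camrig.capture("side");t=camrig.capture("top")
print("red cap/clip",blobs(s,"red",(233,260,60,55),6),blobs(t,"red",(175,205,40,55)))
print("green in spare",blobs(s,"green",(293,212,53,50),5),blobs(t,"green",(270,200,40,55)))
E
```

```text
turn -0.001 then d(turned) [ 0.     -0.0006  0.0804] | d(unturned) [ 0.     -0.0006  0.0804] tilt deg 0.06 t 31.35 j6 -1.82
red cap/clip [((np.float64(250.4), np.float64(278.5)), 62), ((np.float64(264.4), np.float64(283.2)), 40), ((np.float64(276.1), np.float64(295.8)), 168)] []
green in spare [((np.float64(320.9), np.float64(224.9)), 18)] []
```

Scaled: 0.03 m is 0.05, 0.014 m is 0.0233.

```bash
python3 -c "
from m import *
print(onz('side',(320.9,224.9),.05))"
```

```text
[0.4713034  0.02178456 0.05      ]
```

shift_gripper(motion=[[[0.6, 0, -0.0005, 0.05, 0], [0.6, 0, 0, 0.05, 0], [0.6, 0, 0, 0.0233, 0], [0.6, 0, 0, 0.0083, 0], [0.6, 0, 0, 0.0017, 0], [0.6, 0, 0, 0, 0], [0.6, 0, 0, 0, 0]]])

```text
time_s: 32.33
ee_pos: [0.4721, 0.0241, 0.0609]
orientation: [-0.068, 0.998, 0.0, 0.001]
contact_force: [-0.4, 0.2, 0.6]
grip_width: 0.598
finger_force: 0.0
```

shift_gripper(motion=[[[0.4, 0, 0, 0, 0], [0.2, 0, 0, 0, 0], [0.1, 0, 0, 0, 0], [0, 0, 0, 0, 0], [0, 0, 0, 0, 0], [0, 0, 0, 0, 0]]], clamp_n=25)

```text
time_s: 33.08
ee_pos: [0.4718, 0.024, 0.0604]
orientation: [-0.068, 0.998, -0.0, 0.0]
contact_force: [0.6, -0.5, 1.5]
grip_width: 0.149
finger_force: 24.4
```

shift_gripper(motion=[[[0, 0, 0, -0.0167, 0], [0, 0, 0, -0.05, 0], [0, 0, 0, -0.0667, 0], [0, 0, 0, -0.0167, 0], [0, 0, 0, 0, 0], [0, 0, 0, 0, 0]]])

```text
time_s: 33.83
ee_pos: [0.4708, 0.0239, 0.1492]
orientation: [-0.068, 0.998, -0.0, -0.001]
contact_force: [-0.2, -0.4, -0.6]
grip_width: 0.151
finger_force: 24.4
```

```bash
python3 go.py green .148
```

```text
turn 0.189 then d(turned) [-0.1482 -0.1498  0.0009] | d(unturned) [-0.1175 -0.175   0.0009] tilt deg 0.13 t 33.83 j6 -1.82
```

Scaled: -0.0438 m is -0.073, -0.0437 m is -0.0728, 0.095 rad is 0.0302.

shift_gripper(motion=[[[0, -0.049, -0.0728, 0, 0], [0, -0.049, -0.0728, 0, 0], [0, -0.0488, -0.073, 0, 0], [0, -0.0488, -0.073, 0, 0], [0, 0, 0, 0, 0.0302], [0, 0, 0, 0, 0.0299], [0, 0, 0, 0, 0], [0, 0, 0, 0, 0]]])

```text
time_s: 34.83
ee_pos: [0.6114, -0.1332, 0.1495]
orientation: [0.025, 1.0, 0.0, -0.001]
contact_force: [0.2, -0.5, -0.1]
grip_width: 0.152
finger_force: 24.5
```

```bash
python3 go.py green .0612
python3 - <<'E'
from m import *
s=camrig.capture("side")
print(blobs(s,"green",(283,168,53,50),6))
cv2.imwrite("pics/g9.png",cv2.resize(s[120:220,250:390],None,fx=4,fy=4,interpolation=cv2.INTER_CUBIC)[:,:,::-1])
E
```

```text
turn 0.002 then d(turned) [ 0.0003 -0.0003  0.0883] | d(unturned) [ 0.0003 -0.0003  0.0883] tilt deg 0.08 t 34.83 j6 -1.66
[((np.float64(297.2), np.float64(179.7)), 25), ((np.float64(316.5), np.float64(191.6)), 64)]
```

View pics/g9.png

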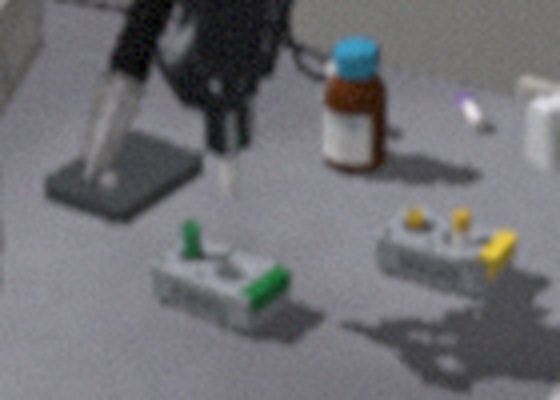

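The green vial hangs straight at (230,190) over the green well at (232,265), and the yellow vial is seated at (460,220). Lower.

Careful with the scale: shifts go in shares of 600 mm and turns go in shares of pi rad. That gives: 0.03 m is 0.05, 0.015 m is 0.025.

shift_gripper(motion=[[[0, 0.0005, 0, 0.05, 0], [0, 0, 0, 0.05, 0], [0, 0, 0, 0.025, 0], [0, 0, 0, 0.0133, 0], [0, 0, 0, 0.0067, 0], [0, 0, 0, 0, 0], [0, 0, 0, 0, 0]]])

```text
time_s: 35.75
ee_pos: [0.612, -0.1334, 0.0641]
orientation: [0.026, 1.0, -0.0, 0.001]
contact_force: [0.1, -0.1, -0.6]
grip_width: 0.151
finger_force: 24.5
```

```bash
python3 go.py green .0612
```

```text
turn 0.000 then d(turned) [ 0.001  -0.0002  0.0029] | d(unturned) [ 0.001  -0.0002  0.0029] tilt deg 0.08 t 35.75 j6 -1.66
```

Scaled: 0.002 m is 0.0033, 0.0006 m is 0.001.

shift_gripper(motion=[[[0, 0.001, 0, 0.0033, 0], [0, 0, 0, 0, 0], [0.2, 0, 0, 0, 0], [0.3, 0, 0, 0, 0], [0.4, 0, 0, 0, 0], [0.5, 0, 0, 0, 0], [0.6, 0, 0, 0, 0]]])

```text
time_s: 36.62
ee_pos: [0.6109, -0.1333, 0.0613]
orientation: [0.026, 1.0, 0.0, -0.0]
contact_force: [-0.2, -0.8, -0.5]
grip_width: 0.594
finger_force: 0.0
```

shift_gripper(motion=[[[0.6, 0, 0, -0.05, 0], [0.6, 0, 0, -0.0833, 0], [0.6, 0, 0, -0.1, 0], [0.6, 0.0833, 0, -0.05, 0], [0.6, 0.1, 0, 0, 0], [0.6, 0.1, 0, 0, 0], [0.6, 0.1, 0, 0, 0], [0.6, 0, 0, 0, 0]]])

```text
time_s: 37.62
ee_pos: [0.3776, -0.1213, 0.2318]
orientation: [0.026, 1.0, 0.0, 0.001]
contact_force: [0.9, -0.0, 0.7]
grip_width: 0.595
finger_force: 0.0
```

shift_gripper(motion=[[[0.6, 0, -0.1, 0, 0], [0.6, 0, -0.1, 0, 0], [0.6, 0, -0.1, 0, 0], [0.6, 0, -0.1, 0, 0], [0.6, 0, -0.1, 0, 0], [0.6, 0, 0, 0, 0], [0.6, 0, 0, 0, 0], [0.6, 0, 0, 0, 0]]])

```text
time_s: 38.62
ee_pos: [0.366, -0.4201, 0.2316]
orientation: [0.025, 1.0, -0.0, 0.0]
contact_force: [-0.5, 0.6, 0.5]
grip_width: 0.604
finger_force: 0.0
```

```bash
python3 - <<'E'
from m import *
t=camrig.capture("top");s=camrig.capture("side")
N=["red","blue","green","yellow"]
bl=[(175,205),(230,140),(332,145),(382,192),(270,200)];sl=[(233,265),(215,212),(283,168),(338,162),(293,212)]
for i,n in enumerate(N): print(n,"top",blobs(t,n,(*bl[i],40,55),5),"side",blobs(s,n,(*sl[i],53,50),8))
g=lambda im,p,w,h,k:cv2.resize(im[p[1]:p[1]+h,p[0]:p[0]+w],None,fx=k,fy=k,interpolation=cv2.INTER_CUBIC)
top=np.hstack([g(t,p,40,55,4) for p in bl]); side=np.hstack([g(s,p,53,50,3) for p in sl])
cv2.imwrite("pics/end.png",np.vstack([top,cv2.resize(side,(800,150))])[:,:,::-1])
E
```

```text
red top [((np.float64(192.7), np.float64(223.0)), 30), ((np.float64(191.6), np.float64(237.9)), 29), ((np.float64(192.8), np.float64(249.9)), 99)] side [((np.float64(250.4), np.float64(278.5)), 62), ((np.float64(264.4), np.float64(283.2)), 40), ((np.float64(276.1), np.float64(295.7)), 167)]
blue top [((np.float64(246.2), np.float64(157.9)), 11), ((np.float64(250.6), np.float64(168.6)), 23), ((np.float64(256.5), np.float64(180.2)), 108)] side [((np.float64(220.1), np.float64(214.4)), 71), ((np.float64(243.1), np.float64(225.0)), 29), ((np.float64(229.0), np.float64(227.5)), 26), ((np.float64(254.8), np.float64(232.3)), 85)]
green top [((np.float64(351.4), np.float64(177.4)), 16), ((np.float64(350.8), np.float64(190.0)), 84)] side [((np.float64(297.2), np.float64(179.7)), 25), ((np.float64(308.0), np.float64(182.5)), 12), ((np.float64(316.2), np.float64(191.6)), 69)]
yellow top [((np.float64(400.0), np.float64(210.0)), 6), ((np.float64(402.7), np.float64(223.6)), 29), ((np.float64(403.0), np.float64(235.6)), 105)] side [((np.float64(353.3), np.float64(174.5)), 14), ((np.float64(364.7), np.float64(174.4)), 19), ((np.float64(373.9), np.float64(182.5)), 68)]
```

View pics/end.png

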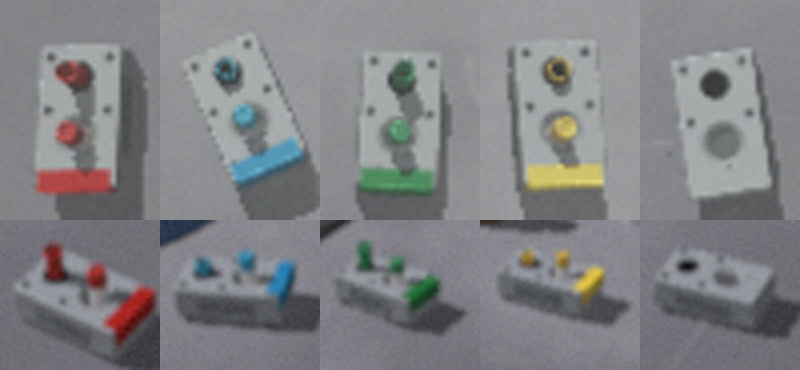

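All four vials stand upright in the blocks of their colour, at the pixels where the first vials were seated. The spare is empty and the blocks have not moved.

```bash
python3 -c "
from station import ctrl, camrig
print(ctrl.sign_off())"
```

```text
the job is handed in; nothing more can be done
None
```

The job is handed in: the last pictures show all four vials upright and fully down in the blocks of their cap colour, the spare block empty and no block moved; robot time was about 39 s.

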